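# Zero the dough roller and set its thickness lever

## Task

The dough roller has just been put back together: swing its thickness lever towards the feed-tray side until you feel it come up against the stop hidden in its housing, and lean on it there with about 10 N (never 30 N) for about half a second to zero it. Then swing the lever back until its arm points at the brass tooth on the dial's rim, and leave it there. Do not shift the tooth, and leave the bottle, the tub and the bowl where they stand.

Things in the scene. Friction and masses are not known exactly. Their poses are not given: they have to be found in the camera images.
- roller: White countertop dough roller, fixed, 190 mm high, feed tray on its -x side. Origin on the worktop straight below the lever's pivot; x from tray to back (roughly away from the robot), y out of the machine on the lever's side. The pivot axis runs along y, 130 mm up. Behind the lever a grey dial plate, radius 100 mm, y -4 to 4 mm; all the rest of the machine is at y below -4 mm.
- lever: Thickness lever: steel arm 130 mm long, 16 mm wide, at y 8 to 16 mm. Origin on the pivot axis, y along it out of the machine, z along the arm. Starts leaning 0.25 to 0.7 rad from upright to the back. Friction (about 4 N at the grip) keeps it where it is left. Closing (towards the tray) it meets a slightly springy rubber stop, unseen, anywhere from 0.5 to 0.8 rad past upright.
- grip (a point): Centre of the lever's hand grip: a black bar, diameter 24 mm, 80 mm long, parallel to the pivot axis, 130 mm from it. This point is 56 mm along y from the lever's origin and the bar reaches 40 mm either way from it. Axes as lever.
- mark: Brass tooth clamped on the dial's rim: the wanted lever position. 14 mm wide, 27 mm deep along y (-22 to 5 mm), from 95 to 131 mm radius. Origin on the pivot axis, the same as the lever's; z from the pivot through the middle of the tooth, y along the pivot axis. It leans from 0.1 rad towards the tray to 0.55 rad to the back. The lever points at it when their z axes agree.
- mark_tip (a point): Outer end of the brass tooth, on its middle line, 131 mm from the pivot.
- top (a point): Middle of the top of the dough roller, above its rollers (a fixed point of the machine, for orientation only).
- oil_mid (a point): Bystander: amber bottle, diameter 64 mm, 210 mm tall, point at its centre half-way up.
- tub_mid (a point): Bystander: green lidded tub, diameter 110 mm, 130 mm tall, point at its centre half-way up.
- bowl_mid (a point): Bystander: steel bowl, diameter 150 mm, 60 mm tall, point at its centre half-way up.

How it is judged:
By the outcome, as a careful person would: the job done as asked, in the order asked, and still so for the second after the job is handed in, with the robot touching nothing.
It also fails if it takes over 70 s, if anything falls off the work surface, if the arm or the gripper's body presses on something with over 40 N, if the wrist force passes 120 N, or if a joint passes its speed limit or range.

## Robot

A 6-joint arm with a two-finger parallel gripper is mounted at the origin on the work surface. World frame = base frame: x ahead of the robot, y to its left, z up, the work surface at z = 0. Lengths are in m, angles in rad, forces in N, time in s.
With the tool pointing down it reaches from about 0.375 to 0.975 m from the base axis. Payload 3.8 kg.
Tool frame: the origin (TCP) lies on the mounting face of the last link; the fingertips stand 173 mm ahead of it and the grasp point (between the pads) lies 155 mm ahead of it; z points along the fingers, y is the direction in which the jaws open and shut (so a half turn about z gives the same grasp; the last joint's range is limited). The gripper opens to 85 mm and grips with 20 to 120 N. Pads are 22 mm wide; open, the fingers measure 114 mm over their backs; the gripper's body (76 mm by 85 mm) begins 54 mm behind the grasp point. The pads swing forward as they close: fully open they stand 13 mm farther back than shut.
Start: joints at [-1.359, 0.264, 1.604, -0, 1.274, -0.037], TCP at [0.166, -0.654, 0.405] pointing down, gripper open.
Joint ranges: [-2.63, 2.63], [-0.94, 2.18], [0.31, 2.57], [-1.31, 4.45], [0, 2.66], [-2.55, 2.55]. Speed limits (rad/s): [2.57, 2.57, 3.14, 3.14, 3.14, 3.14].

## Interface

Orientations are given as a rotation vector (axis times angle).
In Python, from workcell import bot gives the robot as it stands.
- The arm moves only by the shell command python3 -m jog 'ROWS' [FORCE]. ROWS is JSON, a list that holds one entry, the list of rows, each a list of 7 numbers: the closure, from 0 (fully open) to 1 (shut), then the shift along the tool's x, y, z in cm, then the turn, a rotation vector about the tool's x, y, z in rad. A call has 1 to 12 rows; each row is the pose to reach, as a shift and turn from the pose commanded when the call began, along the tool's axes at that moment; what a row does not reach only later rows make up. A row lasts 1/8 s, in which the tool goes at most 62.5 mm and 10.7 degrees, less where a joint would pass 70% of its speed; a pose out of reach is approached as far as the arm can. A call with a gripper value outside its range is refused whole. The fingers move at their own pace and stop on an object; FORCE is the grip in N (left out, the last holds). Time passes only in rows, so rows that repeat a pose let the fingers close. It gives the time, the measured TCP pose, the force and the opening at its end, in the units of the state.
- bot.read_state(): the state, without advancing time (a new reading comes with each control period).
- bot.read_camera(name): name is "side" or "top"; returns the picture (420x560x3 uint8, red, green, blue); there is no depth.
- bot.camera_model(name): a dict with "intrinsics" (3x3 intrinsics, pixels), "k1" (the pictures are not rectified: a ray, as slopes to the right and down, at radius r is drawn at 1 + k1 r^2 times it, then the intrinsics apply), "rvec" (rotation vector, rad) and "tvec" (3), from world to camera coordinates, as OpenCV has them. Camera axes: x right, y down, z forward; pixel columns grow to the right and rows downward; lengths in m; the calibration is good to about 2 mm. A picture is of the moment at which its call begins. camera_model takes no time and is no camera call.
- bot.finish_job(): hands the job in, once; it reports no verdict.
The state is a dict: "time": time; "q": joint angles; "joint_vel": joint speeds; "joint_torque": joint torques, N m; "tool_pos": TCP position; "tcp_rot": TCP orientation; "wrist_force": force on the tool from outside, world axes, zero at the start; "torque": the same for the moment, N m; "width": opening from 0.0 (shut) to 1.0 (fully open).
Only numpy, scipy, OpenCV 4.12 (cv2) and the standard library are available. Lean on these libraries where they do the work, as an engineer would, in place of code of your own. Each camera call takes 0.05 s, during which the arm holds its last target.

## Working session

There is one attempt and no reset: what is moved stays moved. The work goes in short steps, Python scripts to look and compute and a shell command to move; the robot and the scene stay as the last step left them, time stands still between calls to the robot, and variables do not carry over. Pictures are saved under pics/ and viewed, and the job is handed in when it is done.

```bash
ls; mkdir -p pics
python3 - <<'E'
from workcell import bot
import cv2
for n in("side","top"):
    im=bot.read_camera(n); cv2.imwrite(f"pics/{n}0.png",im[:,:,::-1]); print(n,bot.camera_model(n))
print(bot.read_state())
E
```

```text
pics
side {'intrinsics': array([[423.76559405,   0.        , 280.01654321],
       [  0.        , 423.76559405, 208.98347636],
       [  0.        ,   0.        ,   1.        ]]), 'k1': -0.13549873993401906, 'rvec': array([ 0.09077853, -2.93972031,  1.09630746]), 'tvec': array([0.52911701, 0.03701983, 1.23178471])}
top {'intrinsics': array([[468.68824163,   0.        , 284.16062872],
       [  0.        , 468.68824163, 205.29412806],
       [  0.        ,   0.        ,   1.        ]]), 'k1': -0.019687602949067125, 'rvec': array([ 2.12893866, -2.14456641,  0.15179508]), 'tvec': array([0.15038723, 0.56416084, 1.23398271])}
{'time': 0.1, 'q': array([-1.35891266e+00,  2.64681850e-01,  1.60524769e+00,  2.43161771e-06,
        1.27370275e+00, -3.69295843e-02]), 'joint_vel': array([ 0.00130589, -0.00200996, -0.0004801 ,  0.00036607,  0.00064564,
        0.00047177]), 'joint_torque': array([-1.42148047e-04, -5.16706109e+01, -3.68590629e+01, -1.74065809e-05,
        6.27579895e-03,  1.24121206e-05]), 'tool_pos': array([ 0.16613504, -0.6539139 ,  0.40347791]), 'tcp_rot': array([-3.11529655e+00, -3.89574296e-01,  2.76091226e-04]), 'wrist_force': array([-0.5804003 ,  0.39361588,  0.65488692]), 'torque': array([0.00874362, 0.0566719 , 0.00924128]), 'width': 1.002004552606255}
```

View pics/side0.png

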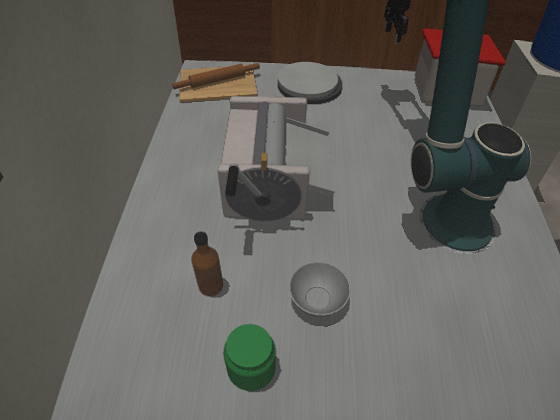

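View pics/top0.png

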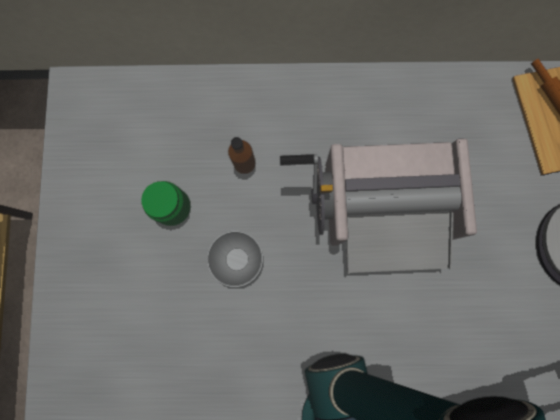

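The side view shows the dial face-on at about (262,195). The black grip is near (232,180), the brass tooth at (264,160), the bottle at (207,270), the bowl at (320,290) and the tub at (250,355). In the top view the grip bar is at (297,159) and the tooth at (326,188). I'll zoom in for detail.

Run:
```python
import cv2
a=cv2.imread("pics/side0.png")[140:240,200:330]; b=cv2.imread("pics/top0.png")[120:260,215:355]
cv2.imwrite("pics/side0z.png",cv2.resize(a,None,fx=6,fy=6,interpolation=cv2.INTER_CUBIC))
cv2.imwrite("pics/top0z.png",cv2.resize(b,(600,600),interpolation=cv2.INTER_CUBIC))
```

```text
(no output)
```

View pics/side0z.png

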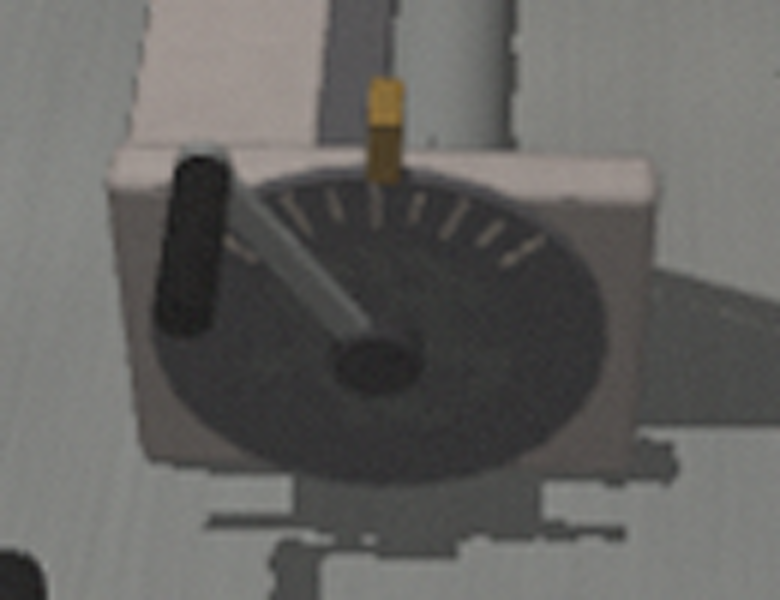

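View pics/top0z.png

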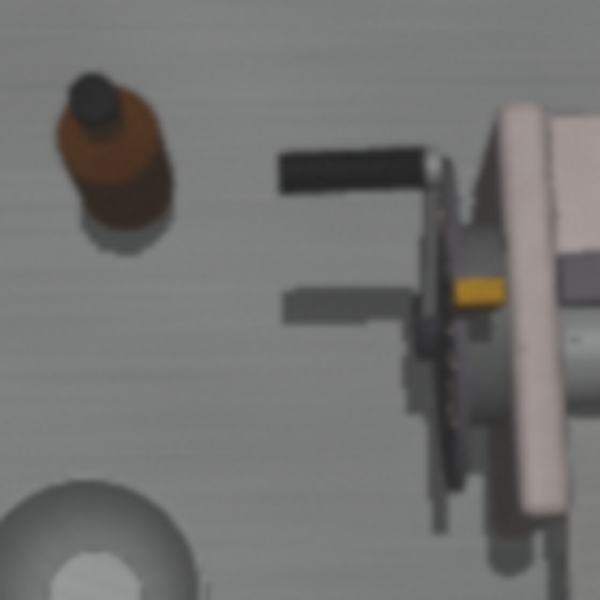

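```bash
cat > h.py <<'E'
import numpy as np, cv2
from workcell import bot
from scipy.spatial.transform import Rotation as R
C={n:bot.camera_model(n) for n in("side","top")}
def ray(n,px):
    c=C[n]; px=np.atleast_2d(np.asarray(px,float)); K=c["intrinsics"]
    n2=cv2.undistortPoints(px.reshape(-1,1,2),K,np.array([c["k1"],0,0,0,0.])).reshape(-1,2)
    M=cv2.Rodrigues(c["rvec"])[0]; o=-M.T@c["tvec"]
    d=np.c_[n2,np.ones(len(n2))]@M; return o,d/np.linalg.norm(d,axis=1)[:,None]
def onplane(n,px,nrm,off):
    o,d=ray(n,px); nrm=np.asarray(nrm,float); return o+d*((off-o@nrm)/(d@nrm))[:,None]
def proj(n,P):
    c=C[n]; return cv2.projectPoints(np.atleast_2d(P).astype(float),c["rvec"],c["tvec"],c["intrinsics"],np.array([c["k1"],0,0,0,0.]))[0].reshape(-1,2)
def tri(p1,p2):
    o1,d1=ray("side",p1);o2,d2=ray("top",p2);d1=d1[0];d2=d2[0]
    A=np.c_[d1,-d2];s=np.linalg.lstsq(A,o2-o1,rcond=None)[0]
    a=o1+s[0]*d1;b=o2+s[1]*d2; return (a+b)/2,np.linalg.norm(a-b)
E
python3 - <<'E'
from h import *
im=cv2.imread("pics/top0.png").astype(int)
m=((im[:,:,2]-im[:,:,0]>6)&(im[:,:,2]>120)).astype(np.uint8)
m[:,:325]=0
n,l,s,c=cv2.connectedComponentsWithStats(m); k=1+np.argmax(s[1:,4]); print(s[k])
m=(l==k)
# left edge of near plate
pts=[(np.nonzero(m[r])[0][0]-.5,r) for r in range(152,232,4)]
P=onplane("top",pts,[0,0,1],.19); 
f=np.polyfit(P[:,0],P[:,1],1); print("left edge dir dy/dx",f, np.abs(np.polyval(f,P[:,0])-P[:,1]).max()); print(P[[0,-1]])
# black grip
g=(im.sum(2)<110); g[:,:275]=0;g[:,320:]=0;g[:150]=0;g[170:]=0
ys,xs=np.nonzero(g); print("grip",xs.min(),xs.max(),ys.min(),ys.max()); print(cv2.minAreaRect(np.c_[xs,ys].astype(np.float32)))
# brass
b=(im[:,:,2]-im[:,:,0]>60)&(im[:,:,1]-im[:,:,0]>40); b[:,:310]=0;b[:,345:]=0
ys,xs=np.nonzero(b); print("brass top",cv2.minAreaRect(np.c_[xs,ys].astype(np.float32)))
im=cv2.imread("pics/side0.png").astype(int)
b=(im[:,:,2]-im[:,:,0]>35)&(im[:,:,1]-im[:,:,0]>20)
b[:140]=0;b[190:]=0;b[:,:250]=0;b[:,290:]=0
for r in range(150,172):
    q=np.nonzero(b[r])[0]
    if len(q): print(r,q.min(),q.max(),im[r,q].mean(0).round())
g=(im.sum(2)<110); g[:,:220]=0;g[:,240:]=0;g[:160]=0;g[200:]=0
ys,xs=np.nonzero(g); print("grip side",cv2.minAreaRect(np.c_[xs,ys].astype(np.float32)),xs.min(),xs.max(),ys.min(),ys.max())
E
```

```text
[ 332  142  122   97 4487]
left edge dir dy/dx [0.03696173 0.00247312] 0.0012266344679658682
[[0.67407138 0.02772414 0.19      ]
 [0.48677971 0.01987876 0.19      ]]Traceback (most recent call last):
  File "<stdin>", line 13, in <module>
    return umr_minimum(a, axis, None, out, keepdims, initial, where)
ValueError: zero-size array to reduction operation minimum which has no identity
```

Run:
```python
from h import *
im=cv2.imread("pics/top0.png").astype(int)
print(im[150:172:2,297].sum(1), im[160,276:326:2].sum(1))
g=(im.sum(2)<190); g[:,:275]=0;g[:,314:]=0;g[:150]=0;g[170:]=0
ys,xs=np.nonzero(g); print("grip",xs.min(),xs.max(),ys.min(),ys.max()); print(cv2.minAreaRect(np.c_[xs,ys].astype(np.float32)))
b=(im[:,:,2]-im[:,:,0]>60)&(im[:,:,1]-im[:,:,0]>40); b[:,:310]=0;b[:,345:]=0
ys,xs=np.nonzero(b); print("brass top",cv2.minAreaRect(np.c_[xs,ys].astype(np.float32)))
im=cv2.imread("pics/side0.png").astype(int)
b=(im[:,:,2]-im[:,:,0]>35)&(im[:,:,1]-im[:,:,0]>20)
b[:140]=0;b[190:]=0;b[:,:250]=0;b[:,290:]=0
for r in range(150,172):
    q=np.nonzero(b[r])[0]
    if len(q): print(r,q.min(),q.max(),im[r,q].mean(0).round())
g=(im.sum(2)<105); g[:,:220]=0;g[:,242:]=0;g[:160]=0;g[200:]=0
ys,xs=np.nonzero(g); print("grip side",len(xs)and cv2.minAreaRect(np.c_[xs,ys].astype(np.float32)),xs.min(),xs.max(),ys.min(),ys.max())
```

```text
[376 370 313 121 129 121 114 245 371 368 368] [377 369 200 124 126 125 125 126 122 123 122 120 121 121 118 123 119 119
 124 245 325 239 252 371 379]
grip 280 313 155 164
((296.64532470703125, 159.34149169921875), (8.73088264465332, 33.055728912353516), 87.51044464111328)
brass top ((326.5, 187.5), (5.0, 11.0), 90.0)
153 262 266 [ 66.  99. 119.]
154 262 266 [ 56. 105. 132.]
155 262 266 [ 56. 105. 131.]
156 261 266 [ 60. 104. 127.]
157 261 266 [ 61. 105. 128.]
158 261 266 [ 59. 102. 127.]
159 261 266 [ 60. 105. 131.]
160 262 266 [ 53.  94. 117.]
161 262 262 [36. 58. 72.]
162 262 265 [40. 63. 77.]
163 262 265 [39. 62. 76.]
164 262 265 [39. 61. 76.]
165 262 265 [36. 60. 74.]
166 262 263 [38. 62. 75.]
167 262 264 [38. 60. 74.]
168 263 265 [40. 63. 76.]
169 262 265 [39. 63. 78.]
grip side ((231.67971801757812, 180.52838134765625), (8.889866828918457, 29.113014221191406), 8.972626686096191) 226 237 166 195
```

Run:
```python
from h import *
G,e=tri((231.7,180.5),(296.6,159.3)); print("grip",G,e)
gi,e2=tri((234.2,167.2),(314.2,159.2)); go,e3=tri((229.8,193.5),(280.,160.)); print(gi,e2,go,e3)
print("yaw bar",np.arctan2(-(go-gi)[0],(go-gi)[1]))
T,e=tri((264.3,153.0+3.9),(326.5,187.5)); print("tooth top face centre",T,e)
for psi in (.037,.05):
  n=np.array([-np.sin(psi),np.cos(psi),0]); ex=np.array([np.cos(psi),np.sin(psi),0])
  print("psi",psi,"y0 from grip",G@n-.056,"from tooth",T@n+.0085)
  for y0 in (G@n-.056,T@n+.0085):
    z=lambda a:np.c_[np.array(a)/6+np.array([200,140])-.0]
    rim=z([(155,330),(607,330),(190,410),(577,410),(260,460),(500,460),(380,485),(240,192),(585,250),(300,172),(480,180)])
    P=onplane("side",rim,n,y0+.004); u=np.c_[P@ex,P[:,2]]
    A=np.c_[2*u,np.ones(len(u))]; s=np.linalg.lstsq(A,(u**2).sum(1),rcond=None)[0]; r=np.sqrt(s[2]+s[:2]@s[:2]); print(y0,"centre",s[:2],"r",r, np.round((np.linalg.norm(u-s[:2],axis=1)-r)*1e3,1))
    a=onplane("side",z([(386,125),(385.5,183)]),n,y0+.005); v=np.c_[a@ex,a[:,2]]; print("tooth",v, np.linalg.norm(v-s[:2],axis=1), np.arctan2(*(v-s[:2]).T), np.arctan2(*(v[0]-v[1])))
    gg=np.array([G@ex,G[2]])-s[:2]; print("grip ang",np.arctan2(*gg),np.linalg.norm(gg), T@ex-s[0])
```

```text
grip [0.64261178 0.11443908 0.23883832] 0.0025998903180249728
[0.64156496 0.0734788  0.24295632] 0.0023166574840037158 [0.64206214 0.15337021 0.23586067] 0.002576354288157497
yaw bar -0.006223211943587378
tooth top face centre [0.5712095  0.04741675 0.2572363 ] 0.002755619273401804
psi 0.037 y0 from grip 0.034589540124763125 from tooth 0.03475436924367491
0.034589540124763125 centre [0.57491819 0.13188523] r 0.10133847528202043 [-3.5 -2.2  0.1 -1.3  2.7 -1.8  2.3 -0.1  1.8 -0.1  2.1]
tooth [[0.5705894  0.25624392]
 [0.57110396 0.22417695]] [0.12443401 0.0923705 ] [-0.03479488 -0.04130457] -0.016044834092757563
grip ang 0.5891990409200735 0.12864432177561796 -0.00234562553502049
0.03475436924367491 centre [0.57490867 0.13206434] r 0.10131618389378994 [-3.5 -2.2  0.1 -1.3  2.7 -1.8  2.3 -0.1  1.8 -0.1  2.1]
tooth [[0.57058082 0.25639588]
 [0.57109526 0.22433597]] [0.12440684 0.0923504 ] [-0.03479491 -0.0413046 ] -0.016044834092757226
grip ang 0.590035256748684 0.12850074736286 -0.0023360980836895084
psi 0.05 y0 from grip 0.026178853997366046 from tooth 0.027308917035252615
0.026178853997366046 centre [0.57516764 0.13090547] r 0.10140154298173408 [-3.4 -2.4 -0.5 -0.8  2.1 -1.1  2.3  0.6  1.1  0.4  1.5]
tooth [[0.57109451 0.25533184]
 [0.57160943 0.22322894]] [0.12449302 0.09239201] [-0.03272354 -0.03852153] -0.0160384134156164
grip ang 0.5905983115295925 0.1299444438833273 -0.0023021506338567477
0.027308917035252615 centre [0.57511741 0.13213261] r 0.10124891082058089 [-3.4 -2.4 -0.5 -0.8  2.1 -1.1  2.3  0.6  1.1  0.4  1.5]
tooth [[0.57105036 0.25637307]
 [0.57156451 0.22431856]] [0.12430702 0.09225439] [-0.03272365 -0.03852157] -0.016038413415616543
grip ang 0.5962208739705026 0.12895517902367304 -0.002251929829596766
```

```bash
cat >> h.py <<'E'
def plan(pos,yaw=None):
    s=bot.read_state(); M=R.from_rotvec(s["tcp_rot"]).as_matrix()
    d=M.T@(np.array(pos)-s["tool_pos"])*100
    out="shift cm "+str(d.round(2))
    if yaw is not None:
        D=np.array([[np.sin(yaw),np.cos(yaw),0],[-np.cos(yaw),np.sin(yaw),0],[0,0,-1.]]).T
        D=np.c_[np.array([-np.sin(yaw),np.cos(yaw),0])*-1,[np.cos(yaw),np.sin(yaw),0],[0,0,-1]]; D[:,0]=np.cross(D[:,1],D[:,2])
        out+=" turn "+str(R.from_matrix(M.T@D).as_rotvec().round(3))
    print(out)
E
python3 -c "
from h import *
plan([.6426,.120,.52],.03)
for n,p,h in (('oil',(241,163),.105),('tub',(166,205),.065),('bowl',(236,260),.03)): print(n,onplane('top',[p],[0,0,1],h))"
```

```text
shift cm [ 65.24 -63.3  -11.52] turn [-2.000e-03 -1.000e-03 -1.352e+00]
oil [[0.66958027 0.25865    0.105     ]]
tub [[0.56543762 0.46429294 0.065     ]]
bowl [[0.41831987 0.27804075 0.03      ]]
```

```bash
python3 -m jog '[[[0,0,0,-6,0,0,0],[0,0,0,-11.5,0,0,0],[0,5,-5,-11.5,0,0,-0.15],[0,10,-10,-11.5,0,0,-0.3],[0,15,-14,-11.5,0,0,-0.45],[0,20,-18,-11.5,0,0,-0.6],[0,24,-22,-11.5,0,0,-0.75],[0,28,-26,-11.5,0,0,-0.9],[0,32,-30,-11.5,0,0,-1.0],[0,36,-34,-11.5,0,0,-1.1],[0,40,-38,-11.5,0,0,-1.2],[0,44,-42,-11.5,0,0,-1.3]]]'
python3 -c "
from h import *
plan([.6426,.120,.52],.03)"
```

```text
time: 1.6
tool_pos: [0.4897, -0.1369, 0.5194]
tcp_rot: [-2.242, -2.201, 0.0]
wrist_force: [-0.1, -1.0, 0.4]
width: 1.001
shift cm [25.97 14.81 -0.07] turn [-0.     0.    -0.049]
```

```bash
python3 -m jog '[[[0,5,3,0,0,0,-0.02],[0,10,6,0,0,0,-0.04],[0,15,9,0,0,0,-0.05],[0,20,12,0,0,0,-0.05],[0,26,14.8,0,0,0,-0.05],[0,26,14.8,0,0,0,-0.05],[0,26,14.8,0,0,0,-0.05]]]'
python3 -c "
from h import *
plan([.6426,.120,.382],.03)
cv2.imwrite('pics/side1.png',bot.read_camera('side')[:,:,::-1])
cv2.imwrite('pics/top1.png',bot.read_camera('top')[:,:,::-1])"
```

```text
time: 2.48
tool_pos: [0.6428, 0.1181, 0.5188]
tcp_rot: [-2.188, -2.253, 0.003]
wrist_force: [0.2, -0.1, -0.1]
width: 0.996
shift cm [2.000e-01 1.000e-02 1.368e+01] turn [-0.002  0.001 -0.001]
```

View pics/side1.png

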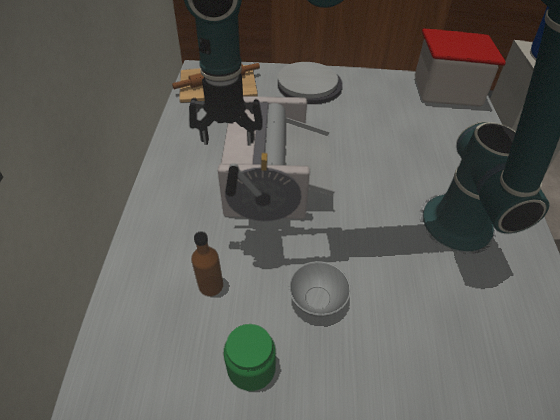

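View pics/top1.png

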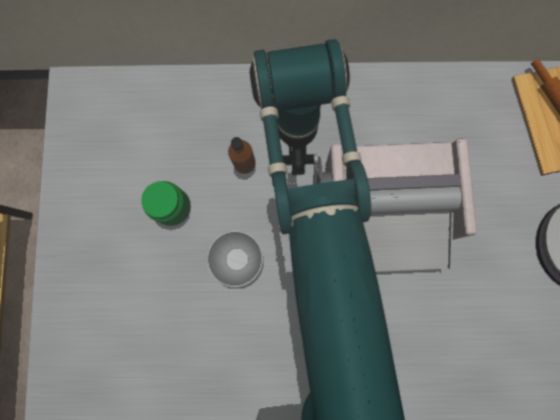

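The open jaws straddle the line above the grip in both views: fingers at about (203,130) and (255,130) in the side view. I'll descend and close part way to cage the bar.

```bash
python3 -m jog '[[[0,0.2,0,4,0,0,0],[0,0.2,0,8,0,0,0],[0,0.2,0,11,0,0,0],[0,0.2,0,13.7,0,0,0],[0,0.2,0,13.7,0,0,0],[0.5,0.2,0,13.7,0,0,0],[0.5,0.2,0,13.7,0,0,0],[0.5,0.2,0,13.7,0,0,0],[0.5,0.2,0,13.7,0,0,0]]]' 20
python3 -c "
from h import *
im=bot.read_camera('side')[:,:,::-1]
cv2.imwrite('pics/side2.png',cv2.resize(im[80:230,160:340],None,fx=4,fy=4,interpolation=cv2.INTER_CUBIC))"
```

```text
time: 3.7
tool_pos: [0.643, 0.12, 0.3835]
tcp_rot: [2.189, 2.252, 0.002]
wrist_force: [0.2, 0.3, 0.0]
width: 0.505
```

View pics/side2.png

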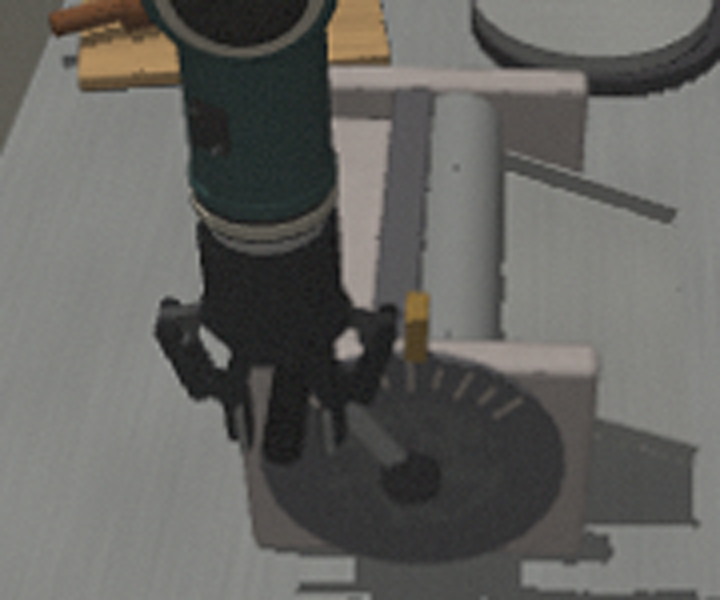

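The bar is inside the cage, at about (285,420) in the crop, with a finger on each side. Next I swing along the arc to about -0.4 rad.

```bash
python3 -m jog '[[[0.65,0,0,0,0,0,0],[0.65,0,0,0,0,0,0],[0.65,0,-1.2,-0.6,0,0,0],[0.65,0,-2.5,-1.2,0,0,0],[0.65,0,-3.7,-1.6,0,0,0],[0.65,0,-5,-1.9,0,0,0],[0.65,0,-6.3,-2.1,0,0,0],[0.65,0,-7.5,-2.2,0,0,0],[0.65,0,-8.8,-2.1,0,0,0],[0.65,0,-10.1,-1.9,0,0,0],[0.65,0,-11.3,-1.6,0,0,0],[0.65,0,-12.3,-1.3,0,0,0]]]'
python3 -c "
from h import *
im=bot.read_camera('side')[:,:,::-1]
print(bot.read_state()['wrist_force'])
cv2.imwrite('pics/side3.png',cv2.resize(im[80:230,160:340],None,fx=4,fy=4,interpolation=cv2.INTER_CUBIC))"
```

```text
time: 5.25
tool_pos: [0.519, 0.1164, 0.3954]
tcp_rot: [-2.19, -2.252, 0.0]
wrist_force: [2.9, 0.5, 2.3]
width: 0.35
[1.84077822 0.17077595 0.33029821]
```

View pics/side3.png

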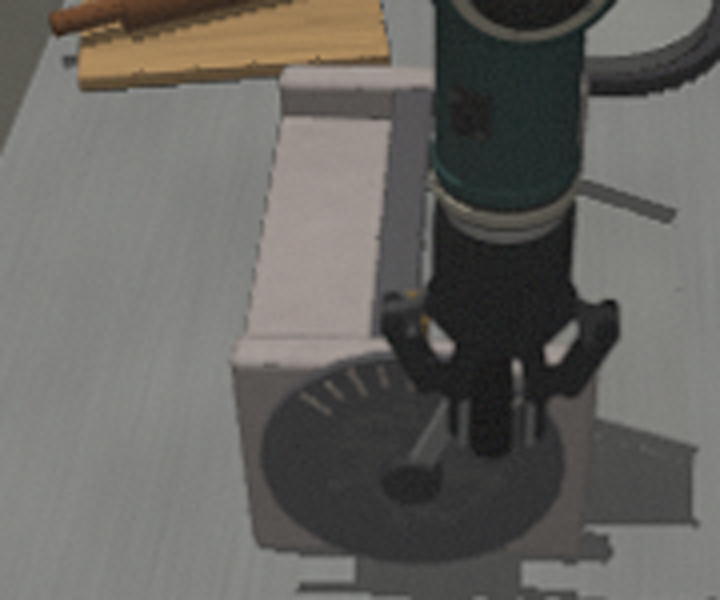

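The lever follows, at about -0.4 rad, with only friction-level force. I'll creep to the stop in small steps.

```bash
python3 -m jog '[[[0.65,0,-0.2,0.1,0,0,0],[0.65,0,-0.4,0.2,0,0,0]]]'; python3 -m jog '[[[0.65,0,-0.2,0.1,0,0,0],[0.65,0,-0.4,0.2,0,0,0]]]'
python3 -m jog '[[[0.65,0,-0.2,0.1,0,0,0],[0.65,0,-0.3,0.15,0,0,0]]]'
```

```text
time: 5.55
tool_pos: [0.516, 0.1163, 0.3935]
tcp_rot: [-2.19, -2.252, 0.0]
wrist_force: [3.0, -0.5, 2.0]
width: 0.349
time: 5.8
tool_pos: [0.512, 0.1162, 0.3916]
tcp_rot: [2.19, 2.252, 0.0]
wrist_force: [3.1, -0.6, 2.1]
width: 0.35
time: 6.05
tool_pos: [0.5088, 0.1161, 0.39]
tcp_rot: [-2.19, -2.252, 0.0]
wrist_force: [3.3, -0.0, 1.8]
width: 0.347
```

```bash
for i in 1 2 ; do python3 -m jog '[[[0.65,0,-0.1,0.05,0,0,0],[0.65,0,-0.2,0.1,0,0,0]]]'|grep -E "pos|force";done;  python3 -m jog '[[[0.65,0,-0.1,0.05,0,0,0],[0.65,0,-0.2,0.12,0,0,0]]]'
```

```text
tool_pos: [0.5069, 0.1161, 0.3892]
wrist_force: [2.8, -0.5, 2.9]
tool_pos: [0.5049, 0.116, 0.3881]
wrist_force: [3.0, -0.5, 1.7]
time: 6.8
tool_pos: [0.5029, 0.1159, 0.387]
tcp_rot: [2.19, 2.252, 0.0]
wrist_force: [3.7, -0.6, 1.8]
width: 0.35
```

```bash
python3 -m jog '[[[0.65,0,-0.1,0.06,0,0,0],[0.65,0,-0.2,0.12,0,0,0]]]'
```

```text
time: 7.05
tool_pos: [0.5008, 0.1159, 0.3857]
tcp_rot: [-2.19, -2.252, 0.0]
wrist_force: [3.9, -0.8, 1.3]
width: 0.351
```

```bash
python3 -m jog '[[[0.65,0,-0.1,0.06,0,0,0],[0.65,0,-0.2,0.12,0,0,0]]]'
```

```text
time: 7.3
tool_pos: [0.4989, 0.1159, 0.3846]
tcp_rot: [-2.19, -2.252, -0.0]
wrist_force: [3.1, 0.6, 2.0]
width: 0.348
```

```bash
python3 -m jog '[[[0.65,0,-0.1,0.06,0,0,0],[0.65,0,-0.2,0.12,0,0,0]]]'
```

```text
time: 7.55
tool_pos: [0.4969, 0.1158, 0.3833]
tcp_rot: [-2.19, -2.252, 0.0]
wrist_force: [2.9, 0.9, 1.4]
width: 0.351
```

```bash
python3 -m jog '[[[0.65,0,-0.1,0.07,0,0,0],[0.65,0,-0.2,0.14,0,0,0]]]'
```

```text
time: 7.8
tool_pos: [0.4949, 0.1157, 0.382]
tcp_rot: [2.19, 2.252, 0.0]
wrist_force: [3.4, 0.5, 1.9]
width: 0.348
```

```bash
python3 -m jog '[[[0.65,0,-0.1,0.07,0,0,0],[0.65,0,-0.2,0.14,0,0,0]]]'
```

```text
time: 8.05
tool_pos: [0.4928, 0.1157, 0.3805]
tcp_rot: [-2.19, -2.252, 0.0]
wrist_force: [2.8, -0.0, 0.4]
width: 0.35
```

```bash
python3 -m jog '[[[0.65,0,-0.1,0.07,0,0,0],[0.65,0,-0.2,0.14,0,0,0]]]'
```

```text
time: 8.3
tool_pos: [0.4908, 0.1156, 0.3791]
tcp_rot: [2.19, 2.252, 0.0]
wrist_force: [2.9, 0.2, 1.9]
width: 0.347
```

```bash
python3 -m jog '[[[0.65,0,-0.1,0.07,0,0,0],[0.65,0,-0.2,0.14,0,0,0]]]'
```

```text
time: 8.55
tool_pos: [0.4889, 0.1156, 0.3778]
tcp_rot: [2.19, 2.252, 0.0]
wrist_force: [2.3, 0.6, 2.6]
width: 0.353
```

```bash
python3 -m jog '[[[0.65,0,-0.1,0.08,0,0,0],[0.65,0,-0.2,0.16,0,0,0]]]'
```

```text
time: 8.8
tool_pos: [0.4869, 0.1155, 0.3761]
tcp_rot: [-2.19, -2.252, 0.0]
wrist_force: [2.5, 0.1, 1.4]
width: 0.35
```

```bash
python3 -m jog '[[[0.65,0,-0.1,0.08,0,0,0],[0.65,0,-0.2,0.16,0,0,0]]]'
```

```text
time: 9.05
tool_pos: [0.4849, 0.1154, 0.3745]
tcp_rot: [2.19, 2.252, -0.0]
wrist_force: [2.5, -0.7, 2.3]
width: 0.351
```

```bash
python3 -m jog '[[[0.65,0,-0.1,0.08,0,0,0],[0.65,0,-0.2,0.16,0,0,0]]]'
```

```text
time: 9.3
tool_pos: [0.4837, 0.1154, 0.3738]
tcp_rot: [2.189, 2.251, 0.004]
wrist_force: [6.6, -0.1, 3.9]
width: 0.351
```

Contact: the tangential load rose from about 3.6 to 7.6 N. I'll add a little more and read the force.

```bash
python3 -m jog '[[[0.65,0,-0.1,0.08,0,0,0]]]'; python3 -c "
from h import *
print(bot.read_state()['wrist_force'])"
```

```text
time: 9.43
tool_pos: [0.4832, 0.1154, 0.3737]
tcp_rot: [2.188, 2.25, 0.006]
wrist_force: [7.2, -1.6, 5.1]
width: 0.348
[ 7.19511667 -1.57993294  5.10597745]
```

```bash
python3 -m jog '[[[0.65,0,-0.1,0.08,0,0,0],[0.65,0,-0.1,0.08,0,0,0]]]'
```

```text
time: 9.68
tool_pos: [0.4827, 0.1154, 0.3735]
tcp_rot: [2.187, 2.249, 0.009]
wrist_force: [8.7, -0.6, 5.2]
width: 0.351
```

```bash
python3 -m jog '[[[0.65,0,-0.1,0.08,0,0,0],[0.65,0,-0.1,0.08,0,0,0],[0.65,0,-0.1,0.08,0,0,0]]]'
```

```text
time: 10.05
tool_pos: [0.4822, 0.1153, 0.3734]
tcp_rot: [2.186, 2.248, 0.011]
wrist_force: [9.7, -0.9, 6.4]
width: 0.35
```

```bash
python3 -m jog '[[[0.65,0,0,0,0,0,0],[0.65,0,0,0,0,0,0]]]'
```

```text
time: 10.3
tool_pos: [0.4823, 0.1153, 0.3734]
tcp_rot: [2.186, 2.248, 0.011]
wrist_force: [9.7, -0.5, 6.3]
width: 0.356
```

```bash
python3 -m jog '[[[0.65,0,-0.1,0.07,0,0,0],[0.65,0,-0.1,0.07,0,0,0],[0.65,0,-0.1,0.07,0,0,0],[0.65,0,-0.1,0.07,0,0,0],[0.65,0,-0.1,0.07,0,0,0],[0.65,0,-0.1,0.07,0,0,0]]]'
```

```text
time: 11.05
tool_pos: [0.4818, 0.1153, 0.3732]
tcp_rot: [2.185, 2.247, 0.013]
wrist_force: [10.4, -1.4, 6.6]
width: 0.346
```

The lean on the stop has held for over 1 s at about 11.5–12 N tangential, 4 N of that being lever friction. Now I swing back to just short of the tooth.

```bash
python3 -m jog '[[[0.65,0,0.6,-0.45,0,0,0],[0.65,0,1.2,-0.8,0,0,0],[0.65,0,1.8,-1.1,0,0,0],[0.65,0,2.3,-1.35,0,0,0],[0.65,0,3.4,-2.0,0,0,0],[0.65,0,4.5,-2.55,0,0,0],[0.65,0,5.2,-2.85,0,0,0],[0.65,0,5.8,-3.05,0,0,0],[0.65,0,6.4,-3.2,0,0,0],[0.65,0,7,-3.35,0,0,0],[0.65,0,7,-3.35,0,0,0]]]'
python3 -c "
from h import *
im=bot.read_camera('side')[:,:,::-1]
cv2.imwrite('pics/side4.png',cv2.resize(im[120:230,190:320],None,fx=6,fy=6,interpolation=cv2.INTER_CUBIC)[:600])"
```

```text
time: 12.42
tool_pos: [0.5481, 0.1173, 0.4026]
tcp_rot: [-2.188, -2.25, 0.005]
wrist_force: [-5.3, -0.5, 3.3]
width: 0.349
```

View pics/side4.png

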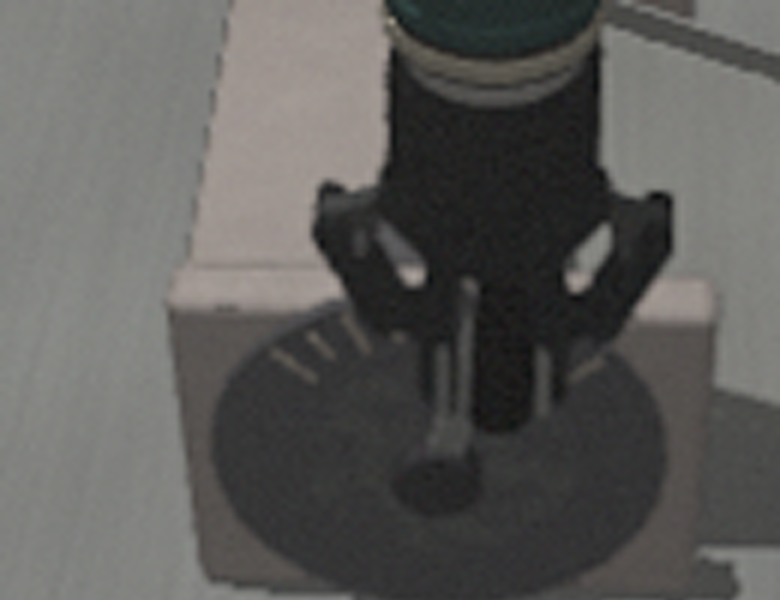

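```bash
python3 -m jog '[[[0.65,0,0.7,-0.15,0,0,0],[0.65,0,1.3,-0.25,0,0,0],[0.65,0,1.9,-0.3,0,0,0],[0.65,0,1.9,-0.3,0,0,0],[0.65,0,1.6,-0.3,0,0,0],[0.3,0,1.6,-0.3,0,0,0],[0,0,1.6,-0.3,0,0,0],[0,0,1.6,-0.3,0,0,0],[0,0,1.6,-6,0,0,0],[0,0,1.6,-12,0,0,0],[0,0,1.6,-15,0,0,0],[0,0,1.6,-15,0,0,0]]]'
python3 -c "
from h import *
im=bot.read_camera('side')[:,:,::-1]
cv2.imwrite('pics/side5f.png',im)
cv2.imwrite('pics/side5.png',cv2.resize(im[140:240,200:330],None,fx=6,fy=6,interpolation=cv2.INTER_CUBIC))
im=bot.read_camera('top')[:,:,::-1]
cv2.imwrite('pics/top5.png',im)"
```

```text
time: 13.98
tool_pos: [0.5652, 0.1177, 0.5575]
tcp_rot: [2.187, 2.249, 0.009]
wrist_force: [0.1, 0.4, -0.0]
width: 0.999
```

View pics/side5.png

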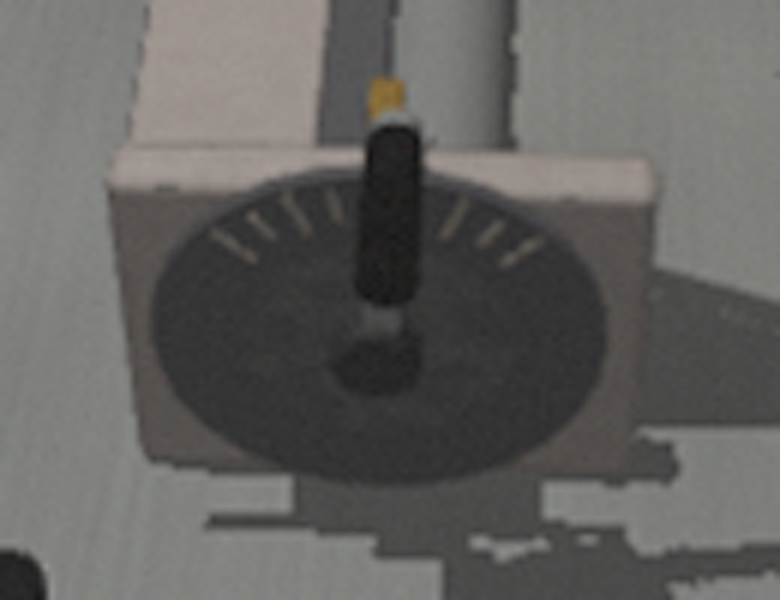

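View pics/top5.png

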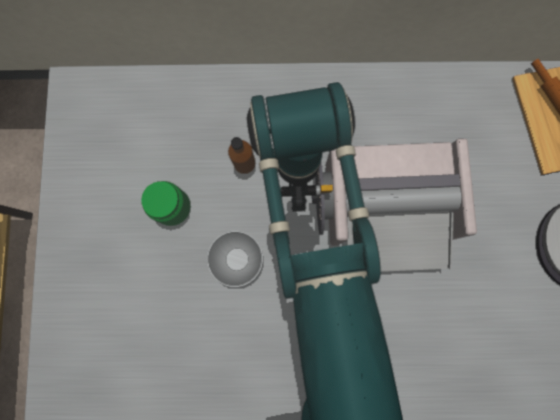

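The top view shows the bottle, tub and bowl unmoved. In the side crop the grip's axis, (398,130) to (385,295), runs to the tray side of the tooth at (386,80–125). I'll measure the remaining offset by extending the bar axis to the tooth.

```bash
cat >> h.py <<'E'
def subedge(row,thr):
    # subpixel crossings of row profile through thr
    s=row-thr; i=np.nonzero(s[:-1]*s[1:]<0)[0]; return i+s[i]/(s[i]-s[i+1])
def offset(im,x0,x1,ra,rb,show=False):
    im=im.astype(float); L=[]
    g=im.sum(2)
    for r in range(ra,rb):
        row=g[r,x0:x1]; m=np.argmin(cv2.blur(row.reshape(1,-1),(5,1))[0]); thr=(row.min()+np.median(np.r_[row[:5],row[-5:]]))/2
        e=subedge(row,thr); l=e[e<m]; h=e[e>m]
        if len(l) and len(h): L.append((r,(l[-1]+h[0])/2+x0,h[0]-l[-1]))
    L=np.array(L); f=np.polyfit(L[:,0],L[:,1],1)
    b=(im[:,:,2]-im[:,:,0]); T=[]
    for r in range(153,159):
        row=b[r,252:278]; e=subedge(row,row.max()/2); T.append((r,(e[0]+e[-1])/2+252,e[-1]-e[0]))
    T=np.array(T)
    return L,f,T
E
python3 - <<'E'
from h import *
im=cv2.imread("pics/side5f.png")
L,f,T=offset(im,252,280,164,188)
print(L.round(2)[::3]);print(T.round(2)); print(f,np.polyval(f,T[:,0]).round(2), "diff px",(np.polyval(f,T[:,0])-T[:,1]).mean())
im0=cv2.imread("pics/side0.png"); print(offset(im0,252,280,164,165)[2][:,1].round(2))
E
```

```text
[[164.   265.15   9.57]
 [167.   265.17  10.08]
 [170.   264.18  11.23]
 [173.   264.52  10.56]
 [176.   264.51  10.41]
 [179.   264.37   9.81]
 [182.   264.22  10.52]
 [185.   264.1   10.47]]
[[153.   263.91   5.08]
 [154.   264.02   5.43]
 [155.   263.88   5.5 ]
 [156.   263.8    5.41]
 [157.   263.68   5.25]
 [158.   262.15   2.56]]
[-5.41300996e-02  2.74044085e+02] [265.76 265.71 265.65 265.6  265.55 265.49] diff px 2.0542683453210393
[263.9  264.03 263.91 263.8  266.5  263.72]h.py:37: RankWarning: Polyfit may be poorly conditioned
  L=np.array(L); f=np.polyfit(L[:,0],L[:,1],1)
```

The bar axis passes 1.75 px (about 4.5 mm, 0.035 rad) to the tray side of the tooth's mid-line. I'll re-cage the bar and nudge it 4.5 mm further back.

```bash
python3 -m jog '[[[0,0,0,5,0,0,0],[0,0,0,10,0,0,0],[0,0,0,13,0,0,0],[0,0,0,14.7,0,0,0],[0,0,0,14.7,0,0,0],[0.65,0,0,14.7,0,0,0],[0.65,0,0,14.7,0,0,0],[0.65,0,0,14.7,0,0,0],[0.65,0,0,14.7,0,0,0]]]'; python3 -m jog '[[[0.65,0,0.3,0,0,0,0],[0.65,0,0.5,0,0,0,0],[0.65,0,0.75,0,0,0,0],[0.65,0,0.75,0,0,0,0],[0.65,0,0.45,0,0,0,0],[0.3,0,0.45,0,0,0,0],[0,0,0.45,0,0,0,0],[0,0,0.45,0,0,0,0],[0,0,0.45,-6,0,0,0],[0,0,0.45,-12,0,0,0],[0,0,0.45,-15,0,0,0],[0,0,0.45,-15,0,0,0]]]'
python3 -c "
from h import *
im=bot.read_camera('side')[:,:,::-1]
cv2.imwrite('pics/side6f.png',im)
cv2.imwrite('pics/side6.png',cv2.resize(im[140:240,200:330],None,fx=6,fy=6,interpolation=cv2.INTER_CUBIC))
L,f,T=offset(im,252,280,164,188)
print(T.round(2)); print(f, np.polyval(f,T[:,0]).round(2))
"
```

```text
time: 15.2
tool_pos: [0.565, 0.1177, 0.4071]
tcp_rot: [2.19, 2.252, 0.002]
wrist_force: [0.5, -0.3, 0.3]
width: 0.349
time: 16.7
tool_pos: [0.5697, 0.1179, 0.5605]
tcp_rot: [2.187, 2.249, 0.009]
wrist_force: [-0.6, 0.1, -2.0]
width: 1.002
[[153.   263.88   5.08]
 [154.   264.02   5.46]
 [155.   263.88   5.53]
 [156.   263.79   5.42]
 [157.   263.8    5.68]
 [158.   264.1    5.38]]
[-6.03939127e-02  2.72993639e+02] [263.75 263.69 263.63 263.57 263.51 263.45]
```

View pics/side6.png

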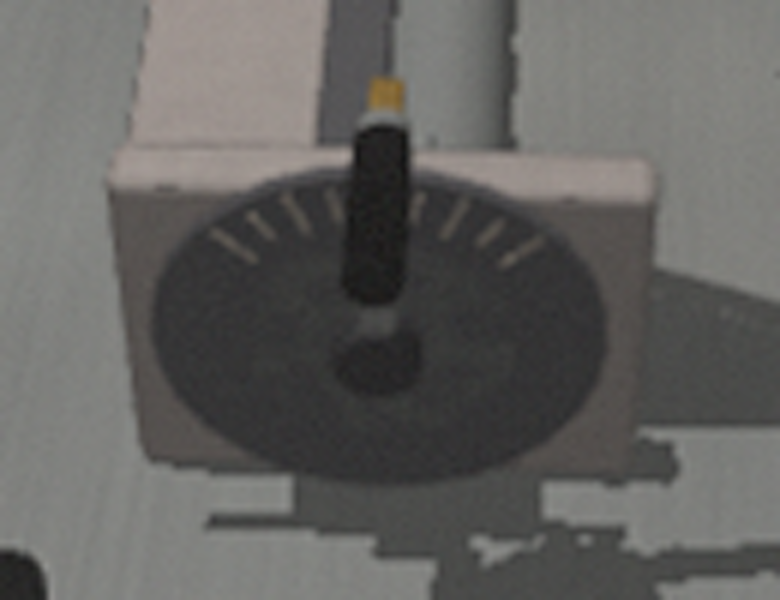

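The bar axis now meets the tooth's mid-line within about 0.3 px (about 0.8 mm). I'll move the arm aside for an unobstructed check in both cameras.

```bash
python3 -m jog '[[[0,-4,-1,0,0,0,0],[0,-9,-2,0,0,0,0],[0,-14,-3,0,0,0,0.1],[0,-19,-4,0,0,0,0.2],[0,-24,-5,0,0,0,0.3],[0,-29,-6,0,0,0,0.4],[0,-34,-7,0,0,0,0.5],[0,-39,-8,0,0,0,0.6],[0,-44,-9,0,0,0,0.7],[0,-48,-10,0,0,0,0.8],[0,-50,-10,0,0,0,0.8],[0,-50,-10,0,0,0,0.8]]]'
python3 - <<'E'
from h import *
im=bot.read_camera('side')[:,:,::-1]; cv2.imwrite('pics/side7.png',im)
L,f,T=offset(im,252,280,164,188); print((np.polyval(f,T[:5,0])-T[:5,1]).round(2))
im=bot.read_camera('top')[:,:,::-1]; cv2.imwrite('pics/top7.png',im)
cv2.imwrite('pics/top7z.png',cv2.resize(im[120:260,215:355],(600,600),interpolation=cv2.INTER_CUBIC))
print(bot.read_state()['time'])
E
```

```text
time: 18.25
tool_pos: [0.4835, -0.3856, 0.5541]
tcp_rot: [-2.891, -1.22, 0.002]
wrist_force: [0.1, 0.2, -0.4]
width: 1.001
[-0.28 -0.45 -0.33 -0.31 -0.38]
18.35
```

View pics/top7z.png

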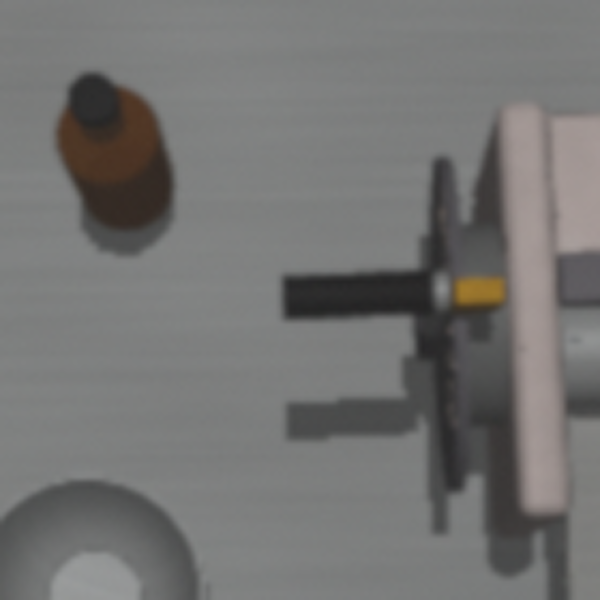

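View pics/side7.png

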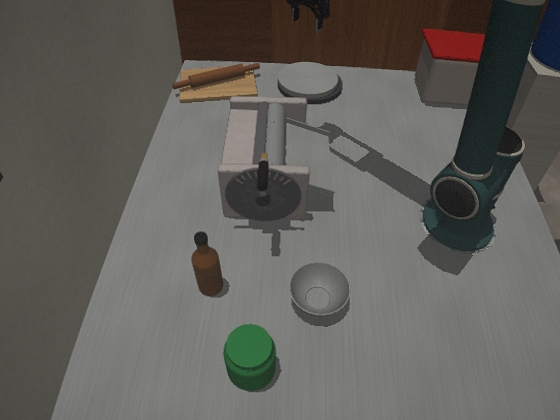

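Run:
```python
from h import *
im=cv2.imread('pics/top7.png').astype(float); g=im.sum(2); L=[]
for c in range(284,312):
    col=g[175:205,c]; e=subedge(col,(col.min()+np.median(col))/2); i=np.argmin(col); l=e[e<i];h=e[e>i]
    if len(l) and len(h): L.append((c,175+(l[-1]+h[0])/2))
L=np.array(L); f=np.polyfit(L[:,0],L[:,1],1); b=im[:,:,2]-im[:,:,0]
for c in range(322,332,2):
    col=b[178:198,c]; e=subedge(col,col.max()/2); print(c,(e[0]+e[-1])/2+178,e[-1]-e[0],np.polyval(f,c))
a0,b0=cv2.imread('pics/top0.png').astype(int),cv2.imread('pics/top7.png').astype(int)
print("bystander diff",np.abs(a0-b0)[120:300,130:270].max())
```

```text
322 187.67784090909092 5.969318181818181 187.3322383935876
324 187.55882352941177 6.215686274509803 187.2452481088199
326 187.49875 6.1775 187.15825782405219
328 187.48124655267512 6.064533921676779 187.0712675392845
330 187.3723076923077 6.024615384615385 186.9842772545168
bystander diff 4
```

```bash
python3 -c "
from workcell import bot
print(bot.finish_job())"
```

```text
the job is handed in; nothing more can be done
None
```

The lever was zeroed against the hidden stop, then swung back, and now points at the brass tooth. I handed the job in at about 18 s; no verdict is reported.

- **Zeroing:** I caged the grip loosely between the fingers and swung the lever towards the tray. It met the stop at roughly 0.7 rad past upright. I leaned on it for about 1 s at 11.5–12 N along the swing, of which about 4 N is the lever's own friction. The highest wrist-force reading was about 12.4 N, well below 30 N. Readings come only at the end of each move.
- **Setting the lever:** The first swing back stopped about 4.5 mm short of the tooth, so I nudged it once more. The last check, with the arm out of the way, showed the grip's axis within 0.35 px of the tooth's mid-line in both cameras. That is about 0.8–0.9 mm, or 0.006–0.007 rad, past the tooth to the back. I left it there.
- **Surroundings:** The tooth's image position has not changed since the start. The bottle, tub and bowl match the first top picture to within image noise. The arm is clear of everything, and no check failed.

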